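Free the stuck cup and fill it with offcuts from the tipping chute

TASK

The tall metal cup is stuck in the heavy low pot: grip it by its protruding rim and turn it by about an eighth of a turn or more while easing it up out of the pot, so that the pot is not lifted out of its wooden frame. Stand the cup upright on the dark ring in front of the wooden chute and let go of it. Then lift the chute's handle bar to tip the chute until all three offcuts have slid into the cup, and lower the chute back down and let go, leaving the cup standing on the ring with the offcuts in it and the other tools undisturbed.

Things in the scene. Friction and masses are not known exactly. Their poses are not given: they have to be found in the camera images.
- cup: plain aluminium cup, 60 mm across, 90 mm tall, wall 4 mm, bottom 14 mm thick, 0.22 kg; origin: centre of underside, z up. Starts in the outer pot, underside 10 mm above the bench, top 55 mm above the pot's rim. Its lowest 12 mm are jammed: a straight pull drags the pot up too; turned about its axis while raised slowly (at most 10 mm per rad) it slips, and is free once 12 mm up
- outer_pot: heavy dark steel pot, 0.9 kg, 80 mm across, 72 mm bore, 45 mm tall, on a square foot 92 mm wide; three stiff rubber pads inside it hold the cup's bottom (about 14 N to pull straight). Loose, but the frame keeps it from turning (2 mm play). Origin: centre of its underside, at bench height
- frame: four dark wooden battens fixed on the bench in a square, 124 mm outside, 10 mm tall, around the pot's foot; origin at its centre, at bench height
- stand: plywood base 130 x 300 x 10 mm fixed on the bench, carrying the chute; origin at bench height below the centre of the dark ring; its y axis runs horizontally along the chute from the ring to the handle, its x axis across the chute; the base reaches from y = -55 to y = 245 mm
- spot (a point): centre of the dark flush ring (76 mm across) on the base, 10 mm above the bench: the place for the cup's underside. In the stand's frame the level chute's lip is at y = 46 mm, 122 mm above the bench, its side walls up to 142 mm; two posts 92 mm tall, inner faces 60 mm apart, stand at y = 39 to 69 mm. The cup clears the lip by 16 mm
- chute (a joint): tilt of the chute, rad: 0 level (resting), at most 0.85. Hinge axis along the stand's x at y = 46, z = 78 mm in the stand's frame. Lifting the handle raises the far end, and the lip swings forward over the cup (29 mm at 0.8 rad). Falls back by its own weight (2 N at the handle). Offcuts start to slide at 0.45 to 0.65 rad
- handle (a point): middle of the round wooden handle bar (10 mm thick, 76 mm long, along the stand's x) at the chute's far end; level, it is 190 mm along the stand's +y from the hinge and 82 mm above it, 160 mm above the bench, 35 mm beyond the chute's end wall and 18 mm above the wall's top. It circles about the hinge and turns with the chute
- lip (a point): middle of the chute's discharge edge on the floor of the trough (36 mm wide inside, walls 20 mm high)
- offcut0: chunky wood offcut 22 x 24 x 20 mm, 12 g, lying in the trough; origin at its centre
- offcut1: chunky wood offcut 20 x 22 x 22 mm, 12 g, lying in the trough; origin at its centre
- offcut2: chunky wood offcut 22 x 26 x 18 mm, 12 g, lying in the trough; origin at its centre
- mallet: carver's round mallet standing on its head, 86 mm across, 218 mm tall; origin at the centre of its underside; leave alone
- chisel: wooden-handled hand tool, 220 mm long, lying on the bench; leave alone
- jar: amber glass jar with a steel cap, 64 mm across, 75 mm tall; origin at the centre of its underside; leave alone

How it is judged:
By the outcome, as a careful person would: the job done as asked, in the order asked, and still so for the second after the job is handed in, with the robot touching nothing.
It also fails if it takes over 72 s, if anything falls off the work surface, if the arm or the gripper's body presses on something with over 40 N, if the wrist force passes 120 N, or if a joint passes its speed limit or range.

ROBOT

A 6-joint arm with a two-finger parallel gripper is mounted at the origin on the work surface. World frame = base frame: x ahead of the robot, y to its left, z up, the work surface at z = 0. Lengths are in m, angles in rad, forces in N, time in s.
With the tool pointing down it reaches from about 0.35 to 0.975 m from the base axis. Payload 4.9 kg.
Tool frame: the origin (TCP) lies midway between the tips of the shut fingers; the grasp point (between the pads) lies 19 mm behind it (ctrl.tcp_to_grasp is the distance from the TCP to the grasp point, in m); z points along the fingers, y is the line along which they close (so a half turn about z gives the same grasp; the last joint's range is limited). The gripper opens to 85 mm and grips with 20 to 120 N. Pads are 22 mm wide; open, the fingers measure 114 mm over their backs; the gripper's body (76 mm by 85 mm) begins 54 mm behind the grasp point. The pads swing forward as they close: fully open they stand 13 mm farther back than shut.
Start: joints at [-1.361, 0.053, 1.613, -0, 1.476, -0.119], TCP at [0.202, -0.592, 0.231] pointing down, gripper open.
Joint ranges: [-3.01, 3.01], [-1.01, 2.22], [0.06, 2.58], [-1.02, 4.17], [0.09, 2.62], [-3.14, 3.14]. Speed limits (rad/s): [2.57, 2.57, 3.14, 3.14, 3.14, 3.14].

INTERFACE

Orientations are given as a rotation vector (axis times angle).
In Python, from station import ctrl, cam, readout gives the robot as it stands (ctrl), with the cameras (cam) and the readings (readout).
- The arm moves only by the shell command python3 jog.py 'ROWS' [FORCE]. ROWS is rows parted by semicolons, their numbers by spaces, 1 to 20 of them, each of 7 numbers: the finger opening in m, then dx, dy, dz in m, then a rotation vector rx, ry, rz in rad; each row is the pose to reach, as a shift and turn from the pose commanded when the command began, along the tool's axes at that moment; what a row does not reach only later rows make up. A row lasts 1/12 s, in which the tool goes at most 0.0417 m and 0.125 rad, less where a joint would pass 70% of its speed; a pose out of reach is approached as far as the arm can. The fingers move at their own pace and stop on an object; FORCE is the grip in N (left out, the last holds). Time passes only in rows, so rows that do not move let the fingers close. It prints the time, the measured TCP pose, the force, the opening and the grip force at its end.
- readout.get_obs(): the state, without advancing time (a new reading comes with each control period).
- cam.get_image(name): name is "side" or "top"; returns the picture (384x512x3 uint8, red, green, blue); there is no depth.
- cam.camera_params(name): a dict with "fx", "fy", "cx", "cy" (pixels), "k1" (the pictures are not rectified: a ray, as slopes to the right and down, at radius r is drawn at 1 + k1 r^2 times it, then the intrinsics apply), "T" (4x4, takes a point from camera to world coordinates). Camera axes: x right, y down, z forward; pixel columns grow to the right and rows downward; lengths in m; the calibration is good to about 2 mm. A picture is of the moment at which its call begins. camera_params takes no time and is no camera call.
- ctrl.finish_job(): hands the job in; it is judged then, once.
The state is a dict: "t": time; "q": joint angles; "dq": joint speeds; "effort": joint torques, N m; "tool_pos": TCP position; "tool_rot": TCP orientation; "contact_force": force on the tool from outside, world axes, zero at the start; "wrist_torque": the same for the moment, N m; "opening": finger opening in m; "grip_force": force on a finger pad.
Only numpy, scipy, OpenCV 4.12 (cv2) and the standard library are available. Lean on these libraries where they do the work, as an engineer would, in place of code of your own. Each camera call takes 0.05 s, during which the arm holds its last target. There are 200 camera calls.

## Working session

There is one attempt and no reset: what is moved stays moved. The work goes in short steps, Python scripts to look and compute and a shell command to move; the robot and the scene stay as the last step left them, time stands still between calls to the robot, and variables do not carry over. Pictures are saved under pics/ and viewed, at most 10 in all, crops included, and the job is handed in when it is done.

```bash
ls; mkdir -p pics
cat > h.py <<'E'
import numpy as np, cv2
from station import ctrl, cam, readout
def ray(n,u,v):
    p=cam.camera_params(n);T=np.array(p["T"])
    K=np.array([[p["fx"],0,p["cx"]],[0,p["fy"],p["cy"]],[0,0,1.]])
    a=cv2.undistortPoints(np.array([[[u,v]]],float),K,np.array([p["k1"],0,0,0.]))[0,0]
    d=T[:3,:3]@[a[0],a[1],1];return T[:3,3],d/np.linalg.norm(d)
def onz(n,u,v,z):
    o,d=ray(n,u,v);return o+d*(z-o[2])/d[2]
def snap(n,f):
    im=cam.get_image(n);cv2.imwrite("pics/"+f+".png",im[:,:,::-1]);return im
E
python3 - <<'E'
from h import *
for n in("top","side"):
    snap(n,n+"0");p=cam.camera_params(n);print({k:np.round(v,4).tolist() for k,v in p.items()})
o=readout.get_obs();print(o["t"],o["tool_pos"],o["tool_rot"])
E
```

```text
jog.py
pics
station.py
{'fx': 438.0301, 'fy': 438.0301, 'cx': 259.0352, 'cy': 194.465, 'k1': -0.1575, 'T': [[0.0089, -0.9888, 0.1489, 0.4278], [-0.9998, -0.0112, -0.0142, 0.0448], [0.0157, -0.1488, -0.9887, 1.4371], [0.0, 0.0, 0.0, 1.0]]}
{'fx': 374.6349, 'fy': 374.6349, 'cx': 264.277, 'cy': 189.4418, 'k1': -0.0069, 'T': [[-0.9785, -0.1388, 0.1525, 0.4669], [-0.2062, 0.6748, -0.7086, 0.8169], [-0.0046, -0.7248, -0.6889, 0.8569], [0.0, 0.0, 0.0, 1.0]]}
0.1 [ 0.20168881 -0.59098454  0.23019733] [-3.09744082e+00 -5.13834741e-01  1.40251882e-04]
```

View pics/top0.png

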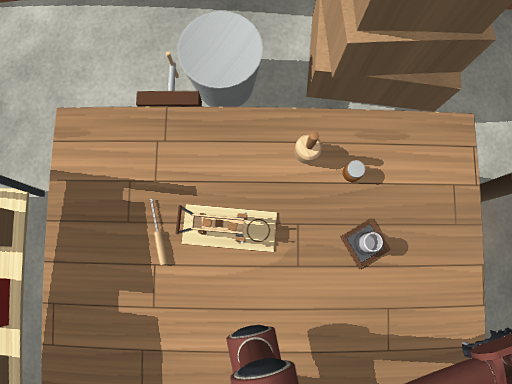

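View pics/side0.png

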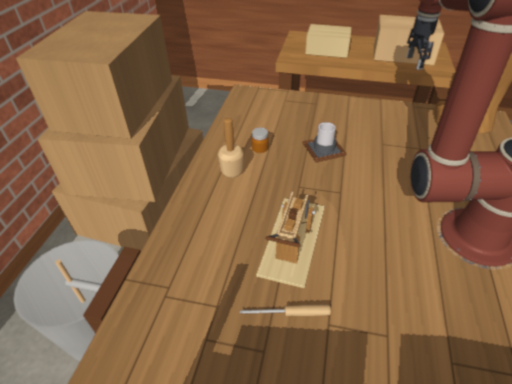

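The top view shows the cup at about (371,242), the ring at (257,230) and the handle bar at (181,219). In the side view the cup is at (326,133) and the stand around (293,240). I'll enlarge these areas to measure them.

Run:
```python
from h import *
t=cv2.imread("pics/top0.png");s=cv2.imread("pics/side0.png")
r=lambda im,x,y,w,h,k:cv2.resize(im[y:y+h,x:x+w],None,fx=k,fy=k,interpolation=cv2.INTER_CUBIC)
a=np.zeros((600,800,3),np.uint8)
a[:300,:480]=r(t,170,190,120,75-15+0,4)[:300] if 0 else cv2.resize(t[195:255,170:290],(480,300)[:1]+(240,),interpolation=cv2.INTER_CUBIC)[:300].repeat(1,0) if 0 else np.vstack([r(t,170,190,120,75,4)])
a[:300,500:800]=r(t,335,205,75,75,4)
a[300:600,:300]=r(s,255,180,75,75,4) if 0 else r(s,258,185,75,75,4)
a[300:600,320:620]=r(s,290,100,75,75,4)
cv2.imwrite("pics/c0.png",a)
```

```text
(no output)
```

View pics/c0.png

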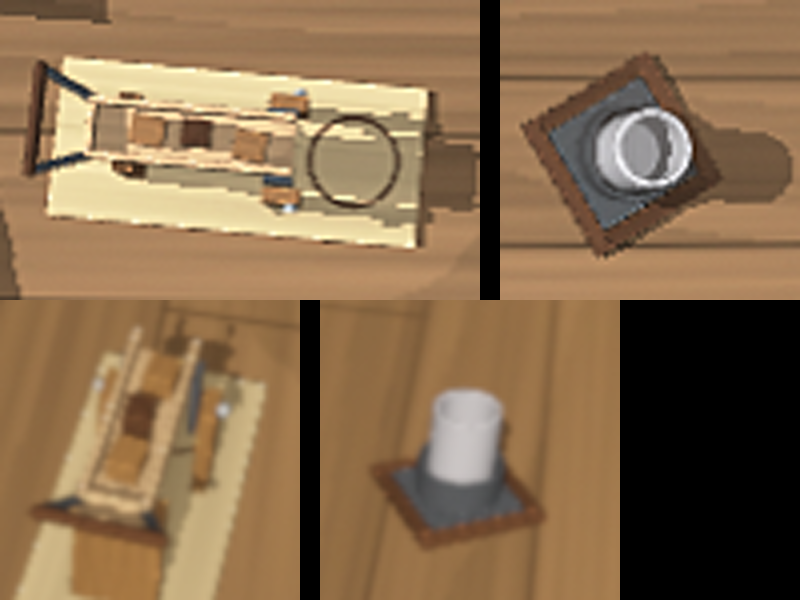

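In the crops, in full-frame pixels, the ring centre is about (258.2,230.2), the handle runs from (180,205) to (178,233), and the cup rim centre is near (373,242). The side view has the rim at about (327,127). Next I'll work out world positions.

Run:
```python
from h import *
R=lambda v:np.round(v,4)
T=lambda X,Y:(170+X/4-.4,190+Y/4-.4); C=lambda X,Y:(335+(X-500)/4-.4,205+Y/4-.4)
S1=lambda X,Y:(258+X/4-.4,185+(Y-300)/4-.4); S2=lambda X,Y:(290+(X-320)/4-.4,100+(Y-300)/4-.4)
print("ring",R(onz("top",*T(353,161),.010)))
print("base corners",[R(onz("top",*T(*c),.010)[:2]).tolist() for c in[(65,57),(432,90),(418,246),(47,213)]])
h=[onz("top",*T(*c),.160) for c in[(41,65),(32,172)]];print("handle",R(h),R((h[0]+h[1])/2),np.linalg.norm(h[0]-h[1]))
h=[onz("side",*S1(*c),.160) for c in[(35,511),(163,540)]];print("handle side",R(h),R((h[0]+h[1])/2),np.linalg.norm(h[0]-h[1]))
print("lip walls",[R(onz("top",*T(*c),.142)) for c in[(295,115),(292,177)]])
print("rim top",R(onz("top",*C(653,148.5),.1)),"rim side",R(onz("side",*S2(468,409),.1)))
f=[onz("top",*C(*c),.01)[:2] for c in[(522,125),(650,53),(720,180),(600,258)]];print("frame",R(f),R(np.mean(f,0)))
f=[onz("side",*S2(*c),.01)[:2] for c in[(371,467),(428,548),(544,515)]];print("frame side",R(f),R((f[0]+f[2])/2))
# ring/cup by masks
im=cv2.imread("pics/top0.png");hsv=cv2.cvtColor(im,cv2.COLOR_BGR2HSV)
m=(hsv[...,1]<25)&(hsv[...,2]>150);m[:205]=0;m[280:]=0;m[:,:335]=0;m[:,410:]=0
v,u=np.nonzero(m);print("bright",u.min(),u.max(),v.min(),v.max())
q=cv2.cvtColor(im[190:265,170:290],cv2.COLOR_BGR2HSV);m=((q[...,1]<110)&(q[...,2]>120)).astype(np.uint8)
c=max(cv2.findContours(m,0,2)[0],key=cv2.contourArea);print(cv2.minAreaRect(c))
from scipy.spatial.transform import Rotation as Ro
print(R(Ro.from_rotvec(readout.get_obs()["tool_rot"]).as_matrix()))
```

```text
ring [0.526  0.0271 0.01  ]
base corners [[0.6087, 0.2648], [0.5849, -0.0371], [0.4575, -0.0263], [0.4806, 0.2757]]
handle [[0.5836 0.2593 0.16  ]
 [0.5047 0.2633 0.16  ]] [0.5442 0.2613 0.16  ] 0.07891902982251596
handle side [[0.5822 0.261  0.16  ]
 [0.5046 0.2671 0.16  ]] [0.5434 0.2641 0.16  ] 0.07786900045503846
lip walls [array([0.5506, 0.072 , 0.142 ]), array([0.5047, 0.0736, 0.142 ])]
rim top [ 0.4855 -0.3274  0.1   ] rim side [ 0.484  -0.3223  0.1   ]
frame [[ 0.5084 -0.2429]
 [ 0.5684 -0.3517]
 [ 0.4633 -0.4089]
 [ 0.3999 -0.3064]] [ 0.485  -0.3275]
frame side [[ 0.5675 -0.3423]
 [ 0.5017 -0.2324]
 [ 0.4032 -0.3009]] [ 0.4854 -0.3216]
bright 359 382 232 251
((58.86216354370117, 37.62702560424805), (92.8135757446289, 40.20954895019531), 5.06361722946167)
[[ 9.464e-01  3.229e-01 -4.000e-04]
 [ 3.229e-01 -9.464e-01  1.800e-03]
 [ 2.000e-04 -1.800e-03 -1.000e+00]]
```

```bash
python3 jog.py '0.085 .1 -.05 0.01 0 0 .15;0.085 .354 -.1603 .06 0 0 .629;0.085 .354 -.1603 .06 0 0 .629;0.085 .354 -.1603 .06 0 0 .629;0.085 .354 -.1603 .06 0 0 .629;0.085 .354 -.1603 .06 0 0 .629;0.085 .354 -.1603 .06 0 0 .629;0.085 .354 -.1603 .06 0 0 .629;0.085 .354 -.1603 .06 0 0 .629;0.085 .354 -.1603 .06 0 0 .629;0.085 .354 -.1603 .06 0 0 .629;0.085 .354 -.1603 .06 0 0 .629;0.085 .354 -.1603 .06 0 0 .629;0.085 .354 -.1603 .06 0 0 .629' 40
python3 - <<'E'
from h import *
t=snap("top","t1")[:,:,::-1];s=snap("side","s1")[:,:,::-1]
f=lambda im,x,y:cv2.resize(im[y:y+100,x:x+100],(400,400),interpolation=cv2.INTER_CUBIC)
cv2.imwrite("pics/c1.png",np.hstack([f(t,320,190),f(s,280,70)]))
E
```

```text
t: 1.27
tool_pos: [0.4844, -0.3264, 0.1714]
tool_rot: [3.106, -0.472, -0.0]
contact_force: [-0.3, -0.3, 0.7]
opening: 0.0849
grip_force: 0.0
```

View pics/c1.png

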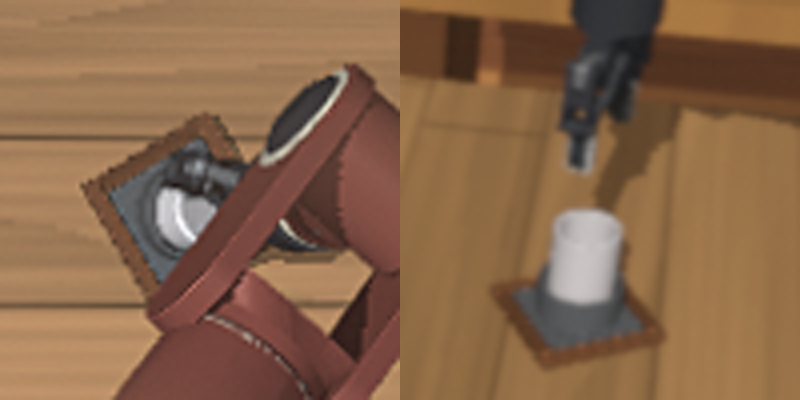

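The side view has the near fingertip at about (325,112), right above the cup rim at (326.5,127). I'll check that pixel against the calibration to get each camera's offset.

Run:
```python
from h import *
print(onz("side",280+180/4-.4,70+170/4-.4,.184), "exp ~(.497,-.285)")
print(onz("side",280+587/4-.4,70+228/4-.4,.1), onz("side",280+580/4-.4,70+325/4-.4,0.01))
```

```text
[ 0.49621648 -0.28130263  0.184     ] exp ~(.497,-.285)
[ 0.13688311 -0.3950723   0.1       ] [ 0.11980595 -0.3742894   0.01      ]
```

```bash
python3 jog.py '0.085 0 -.001 .035 0 0 0;0.085 0 -.001 .07 0 0 0;0.085 0 -.001 .1 0 0 0;0.085 0 -.001 .1134 0 0 0;0.085 0 -.001 .1134 0 0 0;0.058 0 -.001 .1134 0 0 0;0.058 0 -.001 .1134 0 0 0;0.058 0 -.001 .1134 0 0 0;0.058 0 -.001 .1134 0 0 0' 20
```

```text
t: 2.12
tool_pos: [0.4868, -0.3267, 0.061]
tool_rot: [3.102, -0.469, 0.007]
contact_force: [-1.9, -3.8, 3.9]
opening: 0.0598
grip_force: 24.1
```

```bash
python3 jog.py '0.05 0 0 0 0 0 0;0.05 0 0 0 0 0 0;0.05 0 0 0 0 0 -.05;0.05 0 0 -.0004 0 0 -.12;0.05 0 0 -.001 0 0 -.2;0.05 0 0 -.0016 0 0 -.28;0.05 0 0 -.0022 0 0 -.36' 80
```

```text
t: 2.7
tool_pos: [0.4865, -0.3255, 0.0615]
tool_rot: [3.138, 0.098, 0.005]
contact_force: [1.0, -3.1, -3.9]
opening: 0.0581
grip_force: 85.9
```

```bash
python3 jog.py '0.05 0 0 -.0007 0 0 -.09;0.05 0 0 -.0014 0 0 -.18;0.05 0 0 -.0021 0 0 -.27;0.05 0 0 -.0028 0 0 -.36;0.05 0 0 -.0035 0 0 -.45;0.05 0 0 -.0042 0 0 -.54;0.05 0 0 -.0049 0 0 -.63;0.05 0 0 -.0056 0 0 -.72'
```

```text
t: 3.37
tool_pos: [0.4858, -0.3243, 0.0659]
tool_rot: [2.904, 1.199, 0.003]
contact_force: [1.0, 0.2, -4.6]
opening: 0.0575
grip_force: 86.2
```

```bash
python3 jog.py '0.05 0 0 -.0007 0 0 -.09;0.05 0 0 -.0014 0 0 -.18;0.05 0 0 -.0021 0 0 -.27;0.05 0 0 -.0028 0 0 -.36;0.05 0 0 -.0035 0 0 -.45;0.05 0 0 -.0042 0 0 -.54;0.05 0 0 -.0049 0 0 -.63;0.05 0 0 -.0056 0 0 -.72;0.05 0 0 -.0063 0 0 -.81;0.05 0 0 -.007 0 0 -.9;0.05 0 0 -.0077 0 0 -.9'
python3 - <<'E'
from h import *
t=snap("top","t2")[:,:,::-1];s=snap("side","s2")[:,:,::-1]
f=lambda im,x,y:cv2.resize(im[y:y+100,x:x+100],(400,400),interpolation=cv2.INTER_CUBIC)
cv2.imwrite("pics/c2.png",np.hstack([f(t,320,190),f(s,280,70)]))
E
```

```text
t: 4.28
tool_pos: [0.4847, -0.3238, 0.0726]
tool_rot: [-2.094, -2.339, -0.001]
contact_force: [-0.2, -0.4, -8.7]
opening: 0.0582
grip_force: 87.0
```

View pics/c2.png

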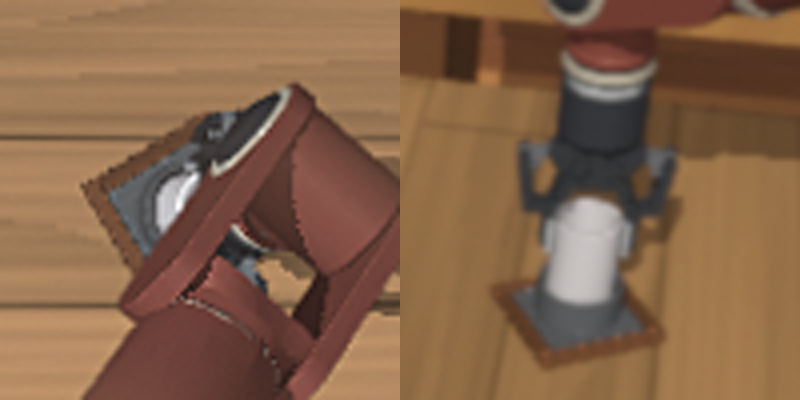

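The side view shows the cup held about 12 mm higher, and the pot still seated in its frame at (324,145). I'll turn it a little further to be sure it is free before lifting.

```bash
python3 jog.py '0.05 0 0 -.0007 0 0 -.09;0.05 0 0 -.0014 0 0 -.18;0.05 0 0 -.0021 0 0 -.27;0.05 0 0 -.0028 0 0 -.36;0.05 0 0 -.0035 0 0 -.45;0.05 0 0 -.0042 0 0 -.54'
```

```text
t: 4.88
tool_pos: [0.4861, -0.3246, 0.0786]
tool_rot: [1.393, 2.814, 0.001]
contact_force: [0.1, -0.1, -2.5]
opening: 0.0581
grip_force: 87.7
```

```bash
python3 jog.py '0.05 0 0 -.02 0 0 0;0.05 0 0 -.05 0 0 0;0.05 0 0 -.085 0 0 .05;0.05 .02 .019 -.092 0 0 .13;0.05 .045 .043 -.092 0 0 .22;0.05 .07 .067 -.092 0 0 .31;0.05 .095 .091 -.092 0 0 .4;0.05 .12 .115 -.092 0 0 .49;0.05 .145 .139 -.092 0 0 .58;0.05 .17 .163 -.092 0 0 .67;0.05 .195 .187 -.092 0 0 .731;0.05 .22 .211 -.092 0 0 .731;0.05 .24 .23 -.092 0 0 .731;0.05 .25 .24 -.092 0 0 .731;0.05 .2535 .2431 -.092 0 0 .731;0.05 .2535 .2431 -.092 0 0 .731;0.05 .2535 .2431 -.092 0 0 .731'
python3 - <<'E'
from h import *
t=snap("top","t3")[:,:,::-1];s=snap("side","s3")[:,:,::-1]
f=lambda im,x,y:cv2.resize(im[y:y+133,x:x+133],(400,400),interpolation=cv2.INTER_CUBIC)
g=lambda im,x,y:cv2.resize(im[y:y+133,x:x+133],(400,400),interpolation=cv2.INTER_CUBIC)
cv2.imwrite("pics/c3.png",np.hstack([f(t,180,170),g(s,240,120)]))
E
```

```text
t: 6.3
tool_pos: [0.526, 0.024, 0.17]
tool_rot: [2.311, 2.127, 0.0]
contact_force: [-0.4, -0.3, -2.1]
opening: 0.0582
grip_force: 87.7
```

View pics/c3.png

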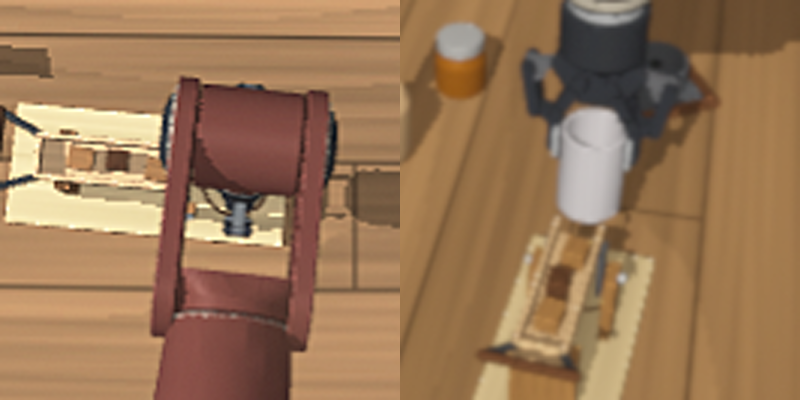

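The side view shows the cup upright in the gripper, its rim centre at about (304,164), above the empty ring area and in front of the lip.

Run:
```python
from h import *
print(onz("side",240+593/3-400/3-.3,120+132/3-.3,.209)-[0,.0037,0])
```

```text
[0.52582466 0.02622545 0.209     ]
```

```bash
python3 jog.py '0.05 0 0 .03 0 0 0;0.05 0 0 .06 0 0 0;0.05 0 0 .085 0 0 0;0.05 0 0 .1 0 0 0;0.05 0 0 .105 0 0 0;0.05 0 0 .105 0 0 0'
```

```text
t: 6.9
tool_pos: [0.5249, 0.0234, 0.0635]
tool_rot: [-2.311, -2.125, 0.003]
contact_force: [0.6, 0.2, -1.6]
opening: 0.058
grip_force: 87.7
```

```bash
python3 jog.py '0.05 0 0 .001 0 0 0;0.05 0 0 .002 0 0 0;0.05 0 0 .002 0 0 0'; python3 jog.py '0.05 0 0 .0008 0 0 0;0.05 0 0 .0015 0 0 0;0.05 0 0 .0015 0 0 0'
```

```text
t: 7.15
tool_pos: [0.5269, 0.0241, 0.0639]
tool_rot: [2.31, 2.127, 0.003]
contact_force: [1.2, 0.8, -2.1]
opening: 0.0579
grip_force: 87.7
t: 7.4
tool_pos: [0.526, 0.0244, 0.0614]
tool_rot: [2.31, 2.128, 0.001]
contact_force: [0.8, -1.2, -0.6]
opening: 0.0581
grip_force: 87.7
```

```bash
python3 jog.py '0.05 0 0 .0008 0 0 0;0.05 0 0 .0008 0 0 0'; python3 jog.py '0.05 0 0 .001 0 0 0;0.05 0 0 .001 0 0 0'
```

```text
t: 7.57
tool_pos: [0.5261, 0.0243, 0.0613]
tool_rot: [2.31, 2.129, -0.0]
contact_force: [-2.9, -0.2, 4.4]
opening: 0.0581
grip_force: 88.2
t: 7.73
tool_pos: [0.5262, 0.0242, 0.0612]
tool_rot: [2.31, 2.129, -0.001]
contact_force: [-4.9, -2.0, 9.7]
opening: 0.0583
grip_force: 88.7
```

```bash
python3 jog.py '0.05 0 0 -.0012 0 0 0;0.064 0 0 -.0012 0 0 0;0.075 0 0 -.0012 0 0 0;0.085 0 0 -.0012 0 0 0;0.085 0 0 -.0012 0 0 0;0.085 0 0 -.0012 0 0 0;0.085 0 0 -.0012 0 0 0;0.085 0 0 -.0012 0 0 0;0.085 0 0 -.02 0 0 0;0.085 0 0 -.05 0 0 0;0.085 0 0 -.09 0 0 0;0.085 0 0 -.13 0 0 0;0.085 0 0 -.17 0 0 0;0.085 0 0 -.2 0 0 0;0.085 -.04 0 -.2 0 0 0;0.085 -.08 0 -.2 0 0 0;0.085 -.12 0 -.2 0 0 0;0.085 -.16 0 -.2 0 0 0;0.085 -.16 0 -.2 0 0 0' 40
python3 - <<'E'
from h import *
t=snap("top","t4")[:,:,::-1];s=snap("side","s4")[:,:,::-1]
f=lambda im,x,y:cv2.resize(im[y:y+100,x:x+100],(400,400),interpolation=cv2.INTER_CUBIC)
g=lambda im,x,y:cv2.resize(im[y:y+133,x:x+133],(400,400),interpolation=cv2.INTER_CUBIC)
cv2.imwrite("pics/c4.png",np.hstack([f(t,190,180),g(s,240,120)]))
E
```

```text
t: 9.32
tool_pos: [0.5119, -0.1407, 0.2593]
tool_rot: [2.316, 2.119, -0.003]
contact_force: [0.5, -0.5, -0.2]
opening: 0.0846
grip_force: 0.0
```

View pics/c4.png

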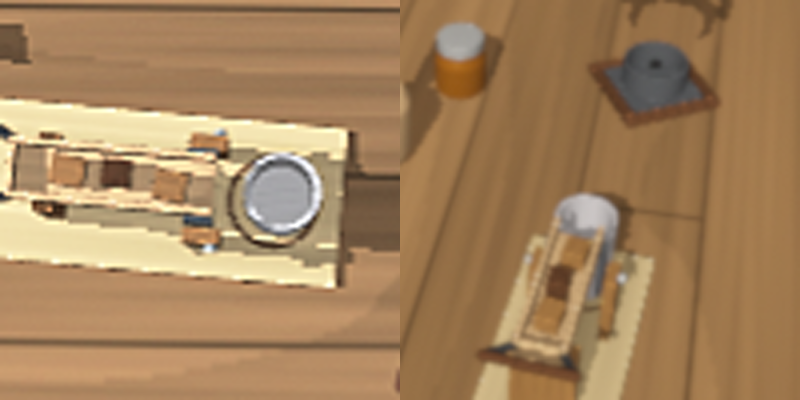

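The top view has the cup rim centred at about (260,228) inside the dark ring, and all three offcuts are still in the trough. The pot sits empty in its frame.

Run:
```python
from h import *
p=onz("top",260.1,228.1,.1);r=np.array([.526,.0271,.1]);d=p-r;y=np.array([.0786,.9969]);print(p,"cup-ring along y",d[:2]@y,"x",d[0]*y[1]-d[1]*y[0])
o=readout.get_obs();print(o["tool_pos"],o["tool_rot"],o["q"])
```

```text
[0.52526667 0.02137432 0.1       ] cup-ring along y -0.005765569194957183 x -0.0002810166021100946
[ 0.51244026 -0.13631056  0.25912594] [-2.31354990e+00 -2.12448249e+00 -3.20035418e-04] [-4.00602077e-01 -1.90696944e-01  1.79824382e+00  4.27540359e-04
  1.53449225e+00 -3.15465921e-01]
```

Run:
```python
from h import *
a=cv2.imread("pics/top0.png");b=cv2.imread("pics/t4.png")
x0,y0=228,205
d=cv2.absdiff(a,b)[y0:y0+50,x0:x0+55].max(2)
hs=cv2.cvtColor(b,cv2.COLOR_BGR2HSV)[y0:y0+50,x0:x0+55]
m=((hs[...,1]<45)&(d>25)).astype(np.uint8)
c=max(cv2.findContours(m,0,2)[0],key=cv2.contourArea);print("cup",cv2.minEnclosingCircle(c),cv2.fitEllipse(c))
e=cv2.fitEllipse(c)[0];p=onz("top",e[0]+x0,e[1]+y0,.1);print(p)
# ring: dark pixels in top0
g=cv2.cvtColor(a,cv2.COLOR_BGR2GRAY)[y0:y0+50,x0:x0+55]
h=cv2.morphologyEx(g,cv2.MORPH_BLACKHAT,np.ones((5,5),np.uint8))
v,u=np.nonzero(h>30);k=abs(np.hypot(u-30,v-25)-11.5)<2.5
e=cv2.fitEllipse(np.c_[u[k],v[k]].astype(np.float32));print("ring",e,onz("top",e[0][0]+x0,e[0][1]+y0,.01))
```

```text
cup ((32.0, 23.0), 10.295730590820312) ((32.18178939819336, 22.90968894958496), (18.92875099182129, 20.086544036865234), 4.415809154510498)
[0.52585147 0.02112945 0.1       ]
ring ((29.7304744720459, 25.09614372253418), (22.377702713012695, 24.30373764038086), 10.62158203125) [0.52523823 0.02746246 0.01      ]
```

```bash
python3 jog.py '0.085 .04 0 0 0 0 0;0.085 .08 0 0 0 0 0;0.085 .12 0 0 0 0 0;0.085 .15 0 0 0 0 0;0.085 .157 0 0 0 0 0;0.085 .157 0 .03 0 0 0;0.085 .157 0 .07 0 0 0;0.085 .157 0 .11 0 0 0;0.085 .157 0 .15 0 0 0;0.085 .157 0 .18 0 0 0;0.085 .157 0 .195 0 0 0;0.085 .157 0 .199 0 0 0;0.085 .157 0 .199 0 0 0;0.055 .157 0 .199 0 0 0;0.055 .157 0 .199 0 0 0;0.055 .157 0 .199 0 0 0;0.055 .157 0 .199 0 0 0;0.055 .157 0 .199 0 0 0' 30
python3 jog.py '.055 0 0 -.002 0 0 0;.055 0 0 -.004 0 0 0;.055 .002 0 -.004 0 0 0;.055 .004 0 -.004 0 0 0;.055 .005 0 -.004 0 0 0;.055 .005 0 -.004 0 0 0;.055 .005 0 -.002 0 0 0;.055 .005 0 -.0005 0 0 0;.055 .005 0 -.0005 0 0 0'
```

```text
t: 10.92
tool_pos: [0.5273, 0.0213, 0.0628]
tool_rot: [2.309, 2.127, 0.004]
contact_force: [-1.5, 1.1, 6.4]
opening: 0.0591
grip_force: 32.9
t: 11.67
tool_pos: [0.5263, 0.0264, 0.063]
tool_rot: [-2.31, -2.128, 0.001]
contact_force: [-6.3, 0.8, 12.3]
opening: 0.0592
grip_force: 33.9
```

```bash
python3 jog.py '.055 0 0 -.001 0 0 0;.064 0 0 -.001 0 0 0;.075 0 0 -.001 0 0 0;.085 0 0 -.001 0 0 0;.085 0 0 -.001 0 0 0;.085 0 0 -.001 0 0 0;.085 0 0 -.001 0 0 0;0.085 0 0 -.02 0 0 0;0.085 0 0 -.05 0 0 0;0.085 0 0 -.09 0 0 0;0.085 0 0 -.13 0 0 0;0.085 0 0 -.17 0 0 0;0.085 0 0 -.21 0 0 0;0.085 0 0 -.24 0 0 0;0.085 -.04 0 -.24 0 0 0;0.085 -.08 0 -.24 0 0 0;0.085 -.12 0 -.24 0 0 0;0.085 -.16 0 -.24 0 0 0;0.085 -.16 0 -.24 0 0 0' 40
python3 - <<'E'
from h import *
a=cv2.imread("pics/top0.png");b=snap("top","t5")[:,:,::-1].copy()
x0,y0=228,205
d=cv2.absdiff(a,b)[y0:y0+50,x0:x0+55].max(2)
hs=cv2.cvtColor(b,cv2.COLOR_BGR2HSV)[y0:y0+50,x0:x0+55]
m=((hs[...,1]<45)&(d>25)).astype(np.uint8)
c=max(cv2.findContours(m,0,2)[0],key=cv2.contourArea);e=cv2.fitEllipse(c);print(e)
print(onz("top",e[0][0]+x0,e[0][1]+y0,.1), "ring .5254 .0270")
o=readout.get_obs();print(o["tool_pos"],o["tool_rot"],o["q"])
E
```

```text
t: 13.25
tool_pos: [0.512, -0.1387, 0.3005]
tool_rot: [2.317, 2.119, -0.004]
contact_force: [-0.2, 0.4, -0.2]
opening: 0.0849
grip_force: 0.0
((30.388002395629883, 23.034591674804688), (19.129962921142578, 20.013904571533203), 13.159436225891113)
[0.52541413 0.02660637 0.1       ] ring .5254 .0270
[ 0.51234287 -0.13601747  0.30050734] [-2.31625210e+00 -2.12198998e+00  7.54750190e-04] [-3.99761385e-01 -2.07265472e-01  1.74464032e+00 -3.21900472e-04
  1.60466944e+00 -3.12287934e-01]
```

The re-seated cup now measures 0.4 mm from the ring centre. Next is the handle, at about (0.544, 0.262, 0.16).

```bash
python3 jog.py '0.085 .03 0 0 0 0 -.12;0.085 .06 0 0 0 0 -.24;0.085 .1 0 0 0 0 -.36;0.085 .13 0 0 0 0 -.48;.06 .16 0 0 0 0 -.6;.04 .2 0 0 0 0 -.72;.04 .23 0 0 0 0 -.84;.04 .26 0 0 0 0 -.96;.04 .3 0 0 0 0 -1.08;.04 .33 0 0 0 0 -1.2;.04 .36 0 0 0 0 -1.32;.04 .39 0 0 0 0 -1.44;.04 .399 0 0 0 0 -1.571;.04 .399 0 0 0 0 -1.571;.04 .399 0 0 0 0 -1.571'
python3 -c "
from h import *
o=readout.get_obs();print(o['q'],o['t'],o['tool_pos'])
from scipy.spatial.transform import Rotation as R
print(R.from_rotvec(o['tool_rot']).as_matrix().round(3))"
```

```text
t: 14.55
tool_pos: [0.5449, 0.2656, 0.3005]
tool_rot: [-0.129, -3.138, 0.001]
contact_force: [0.1, 0.0, 0.6]
opening: 0.0403
grip_force: 0.0
[ 3.30954790e-01 -2.27930927e-02  1.57496953e+00 -2.07210456e-04
  1.59024135e+00 -1.15745791e+00] 14.55 [0.54488635 0.26561508 0.30046154]
[[-0.997  0.082 -0.001]
 [ 0.082  0.997 -0.   ]
 [ 0.001 -0.001 -1.   ]]
```

```bash
python3 jog.py '.04 0 .005 .02 .1 0 0;.04 0 .01 .045 .2 0 0;.04 0 .015 .075 .3 0 0;.04 0 .0187 .0963 .4 0 0;.04 0 .0187 .0963 .4 0 0;.04 0 .0187 .0963 .4 0 0'
python3 - <<'E'
from h import *
s=snap("side","s6")[:,:,::-1];t=snap("top","t6")[:,:,::-1]
f=lambda im,x,y:cv2.resize(im[y:y+100,x:x+100],(400,400),interpolation=cv2.INTER_CUBIC)
cv2.imwrite("pics/c6.png",np.hstack([f(t,150,160),f(s,240,170)]))
P=[]
for i in range(4):
    cam.get_image("side");o=readout.get_obs();P.append(o["tool_pos"])
print(np.mean(P,0),np.std(P,0),o["q"])
E
```

```text
t: 15.05
tool_pos: [0.5459, 0.2828, 0.2018]
tool_rot: [-0.125, -3.056, 0.622]
contact_force: [0.5, -0.9, 1.1]
opening: 0.0402
grip_force: 0.0
[0.54841077 0.2825606  0.20782858] [9.65484501e-05 2.23707523e-05 2.14792167e-04] [ 0.50252433  0.20799844  1.51985261 -0.33083589  1.63469698 -0.967977  ]
```

View pics/c6.png

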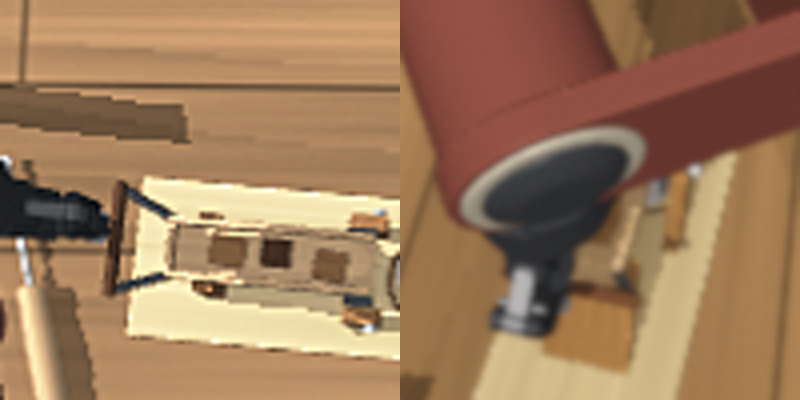

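The top view has the gripper tip at about (176,215), with the handle bar at (179,220) just inboard of it. I'll check that lateral offset.

Run:
```python
from h import *
for uv in [(100,215),(100,222),(100,232)]: print(onz("top",150+uv[0]/4-.4,160+uv[1]/4-.4,.225))
h=[onz("top",150+c[0]/4-.4,160+c[1]/4-.4,.16) for c in[(122,182),(111,296)]];print(h,(h[0]+h[1])/2)
from scipy.spatial.transform import Rotation as R
o=readout.get_obs();M=R.from_rotvec(o['tool_rot']).as_matrix();print(M.round(3))
Y=np.array([.0786,.9969,0]);bar=np.array([.544,.262,.16]);t=bar+.012*M[:,2]
d=M.T@(t-o["tool_pos"]);print("delta in tool axes",d)
```

```text
[0.55437802 0.26241004 0.225     ]
[0.54947491 0.26223886 0.225     ]
[0.54247904 0.26199674 0.225     ]
[array([0.58579824, 0.25861345, 0.16      ]), array([0.50181691, 0.26397945, 0.16      ])] [0.54380757 0.26129645 0.16      ]
[[-0.996  0.079 -0.029]
 [ 0.084  0.919 -0.386]
 [-0.004 -0.387 -0.922]]
delta in tool axes [ 0.00272019 -0.00088582  0.06389443]
```

```bash
python3 jog.py '.04 .001 0 .02 0 0 0;.04 .003 -.001 .04 0 0 0;.04 .003 -.001 .055 0 0 0;.04 .003 -.001 .063 0 0 0;.04 .003 -.001 .063 0 0 0;.02 .003 -.001 .063 0 0 0;.005 .003 -.001 .063 0 0 0;.005 .003 -.001 .063 0 0 0;.005 .003 -.001 .063 0 0 0' 30
python3 - <<'E'
from h import *
cam.get_image("side");cam.get_image("side");o=readout.get_obs();print(o["tool_pos"],o["contact_force"],o["opening"],o["grip_force"])
E
```

```text
t: 16.1
tool_pos: [0.5429, 0.2583, 0.1485]
tool_rot: [-0.126, -3.063, 0.621]
contact_force: [0.2, -0.7, 2.5]
opening: 0.0083
grip_force: 29.3
[0.54287902 0.25832199 0.14851964] [-0.02287269 -1.27182384  5.16183717] 0.0087285327509043 29.524283409118652
```

Run:
```python
import numpy as np
a=.4;p=np.array([.186,.0705]);ty=np.array([np.cos(a),-np.sin(a)]);tz=np.array([-np.sin(a),-np.cos(a)])
def d(t,b=0):
    r=lambda t:np.array([[np.cos(t),-np.sin(t)],[np.sin(t),np.cos(t)]])
    v=r(b).T@((r(t)-r(b))@p) ;return v@ty,v@tz
print("from 0")
for t in[.05,.1,.15,.2,.25,.3,.35,.4]:print(t,np.round(d(t),4))
```

```text
from 0
0.05 [-0.007 -0.007]
0.1 [-0.0144 -0.0137]
0.15 [-0.0221 -0.02  ]
0.2 [-0.0302 -0.0258]
0.25 [-0.0385 -0.0313]
0.3 [-0.047  -0.0364]
0.35 [-0.0558 -0.041 ]
0.4 [-0.0648 -0.0452]
```

```bash
python3 jog.py '.005 0 -.007 -.007 -.05 0 0;.005 0 -.0144 -.0137 -.1 0 0;.005 0 -.0221 -.02 -.15 0 0;.005 0 -.0302 -.0258 -.2 0 0;.005 0 -.0302 -.0258 -.2 0 0' 40
python3 jog.py '.005 0 -.007 -.007 -.05 0 0;.005 0 -.0144 -.0137 -.1 0 0;.005 0 -.0221 -.02 -.15 0 0;.005 0 -.0302 -.0258 -.2 0 0;.005 0 -.0302 -.0258 -.2 0 0'
```

```text
t: 16.62
tool_pos: [0.5414, 0.24, 0.185]
tool_rot: [-0.131, -3.119, 0.307]
contact_force: [0.6, 3.0, 1.1]
opening: 0.0081
grip_force: 40.4
t: 17.03
tool_pos: [0.5395, 0.2157, 0.2157]
tool_rot: [0.131, 3.136, 0.004]
contact_force: [0.3, 3.6, 2.1]
opening: 0.0081
grip_force: 40.7
```

```bash
python3 jog.py '.005 0 -.0035 -.0035 -.025 0 0;.005 0 -.007 -.007 -.05 0 0;.005 0 -.0107 -.0104 -.075 0 0;.005 0 -.0144 -.0137 -.1 0 0;.005 0 -.0182 -.0169 -.125 0 0;.005 0 -.0221 -.02 -.15 0 0;.005 0 -.0261 -.0229 -.175 0 0;.005 0 -.0302 -.0258 -.2 0 0;.005 0 -.0302 -.0258 -.2 0 0;.005 0 -.0302 -.0258 -.2 0 0;.005 0 -.0302 -.0258 -.2 0 0;.005 0 -.0302 -.0258 -.2 0 0'
```

```text
t: 18.03
tool_pos: [0.5372, 0.187, 0.2403]
tool_rot: [0.126, 3.112, 0.313]
contact_force: [4.3, 4.0, 4.6]
opening: 0.0083
grip_force: 40.9
```

```bash
python3 jog.py '.005 0 -.0035 -.0035 -.025 0 0;.005 0 -.007 -.007 -.05 0 0;.005 0 -.0107 -.0104 -.075 0 0;.005 0 -.0144 -.0137 -.1 0 0;.005 0 -.0182 -.0169 -.125 0 0;.005 0 -.0221 -.02 -.15 0 0;.005 0 -.0261 -.0229 -.175 0 0;.005 0 -.0302 -.0258 -.2 0 0;.005 0 -.0302 -.0258 -.2 0 0;.005 0 -.0302 -.0258 -.2 0 0;.005 0 -.0302 -.0258 -.2 0 0;.005 0 -.0302 -.0258 -.2 0 0'
python3 - <<'E'
from h import *
s=snap("side","s7")[:,:,::-1];t=snap("top","t7")[:,:,::-1]
f=lambda im,x,y:cv2.resize(im[y:y+100,x:x+100],(400,400),interpolation=cv2.INTER_CUBIC)
cv2.imwrite("pics/c7.png",np.hstack([f(t,190,175),f(s,240,150)]))
E
```

```text
t: 19.03
tool_pos: [0.5345, 0.1521, 0.2598]
tool_rot: [0.125, 3.058, 0.62]
contact_force: [5.4, 1.9, 5.2]
opening: 0.008
grip_force: 40.9
```

View pics/c7.png

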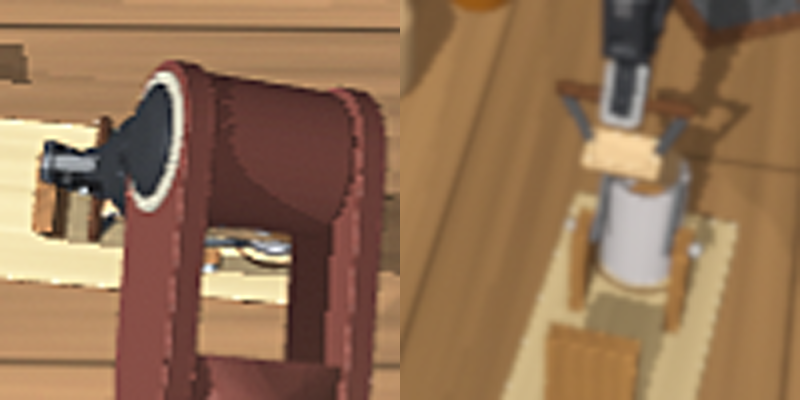

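The side view shows the chute tipped with the cup upright under it at about (401,207), and wood visible inside the cup. I'll hold a moment and then work out the reverse arc.

```bash
python3 jog.py '.005 0 -.0042 -.0042 -.03 0 0;.005 0 -.0042 -.0042 -.03 0 0;.005 0 -.0042 -.0042 -.03 0 0;.005 0 -.0042 -.0042 -.03 0 0;.005 0 -.0042 -.0042 -.03 0 0;.005 0 -.0042 -.0042 -.03 0 0;.005 0 -.0042 -.0042 -.03 0 0;.005 0 0 0 0 0 0;.005 0 0 0 0 0 0'
python3 - <<'E'
import numpy as np
a=.4;p=np.array([.186,.0705]);ty=np.array([np.cos(a),-np.sin(a)]);tz=np.array([-np.sin(a),-np.cos(a)])
for t in[-.05,-.1,-.15,-.2,-.25,-.3,-.35,-.4]:
    v=np.array([[np.cos(t),-np.sin(t)],[np.sin(t),np.cos(t)]])@p-p;print(t,np.round([v@ty,v@tz],4))
E
```

```text
t: 19.88
tool_pos: [0.5345, 0.1527, 0.2597]
tool_rot: [0.123, 3.058, 0.619]
contact_force: [5.7, 2.5, 6.0]
opening: 0.0085
grip_force: 40.9
-0.05 [0.0067 0.0074]
-0.1 [0.013 0.015]
-0.15 [0.0189 0.023 ]
-0.2 [0.0244 0.0313]
-0.25 [0.0295 0.0399]
-0.3 [0.0342 0.0486]
-0.35 [0.0384 0.0577]
-0.4 [0.0421 0.0669]
```

```bash
python3 jog.py '.005 0 .0067 .0074 .05 0 0;.005 0 .013 .015 .1 0 0;.005 0 .0189 .023 .15 0 0;.005 0 .0244 .0313 .2 0 0;.005 0 .0295 .0399 .25 0 0;.005 0 .0342 .0486 .3 0 0;.005 0 .0384 .0577 .35 0 0;.005 0 .0421 .0669 .4 0 0;.005 0 .0421 .0669 .4 0 0'
python3 jog.py '.005 0 .0067 .0074 .05 0 0;.005 0 .013 .015 .1 0 0;.005 0 .0189 .023 .15 0 0;.005 0 .0244 .0313 .2 0 0;.005 0 .0295 .0399 .25 0 0;.005 0 .0342 .0486 .3 0 0;.005 0 .0384 .0577 .35 0 0;.005 0 .0421 .0669 .4 0 0;.005 0 .0421 .0669 .4 0 0;.005 0 .0421 .0669 .4 0 0'
python3 - <<'E'
from h import *
s=snap("side","s8")[:,:,::-1];t=snap("top","t8")[:,:,::-1]
f=lambda im,x,y:cv2.resize(im[y:y+100,x:x+100],(400,400),interpolation=cv2.INTER_CUBIC)
cv2.imwrite("pics/c8.png",np.hstack([f(t,180,175),f(s,250,140)]))
E
```

```text
t: 20.63
tool_pos: [0.5397, 0.219, 0.2124]
tool_rot: [0.122, 3.136, -0.002]
contact_force: [7.4, 3.4, 3.3]
opening: 0.0083
grip_force: 40.9
t: 21.47
tool_pos: [0.5429, 0.2582, 0.1484]
tool_rot: [-0.123, -3.062, 0.63]
contact_force: [0.7, -0.2, 10.6]
opening: 0.0084
grip_force: 41.8
```

View pics/c8.png

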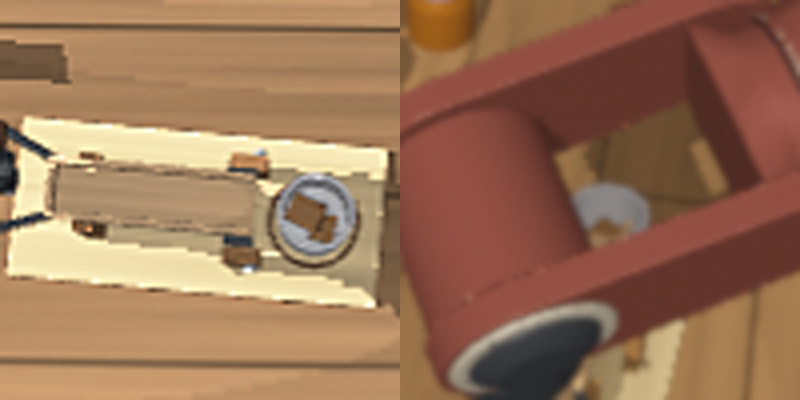

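The top view shows an empty trough, level again, and the offcuts inside the cup at about (258,229). I'll release the bar and back off along the tool axis.

```bash
python3 jog.py '.005 0 0 -.001 0 0 0;.02 0 0 -.001 0 0 0;.04 0 0 -.001 0 0 0;.04 0 0 -.001 0 0 0;.04 0 0 -.001 0 0 0;.04 0 0 -.001 0 0 0;.04 0 0 -.02 0 0 0;.04 0 0 -.05 0 0 0;.04 0 0 -.09 0 0 0;.04 0 0 -.13 0 0 0;.04 0 0 -.17 0 0 0;.04 0 0 -.17 0 0 0;.04 0 0 -.17 0 0 0;.04 0 0 -.17 0 0 0'
python3 - <<'E'
from h import *
s=snap("side","s9")[:,:,::-1];t=snap("top","t9")[:,:,::-1]
f=lambda im,x,y,w:cv2.resize(im[y:y+w*3//4,x:x+w],(400,300),interpolation=cv2.INTER_CUBIC)
cv2.imwrite("pics/c9.png",np.vstack([np.hstack([f(t,230,205,56),f(t,130,160,160)]),np.hstack([f(t,270,120,160),f(s,180,80,240)])]))
a=cv2.imread("pics/top0.png");hs=cv2.cvtColor(t.copy(),cv2.COLOR_BGR2HSV)
E
```

```text
t: 22.73
tool_pos: [0.5472, 0.3238, 0.3026]
tool_rot: [-0.125, -3.06, 0.621]
contact_force: [-0.3, -1.3, -0.5]
opening: 0.0401
grip_force: 0.0
```

View pics/c9.png

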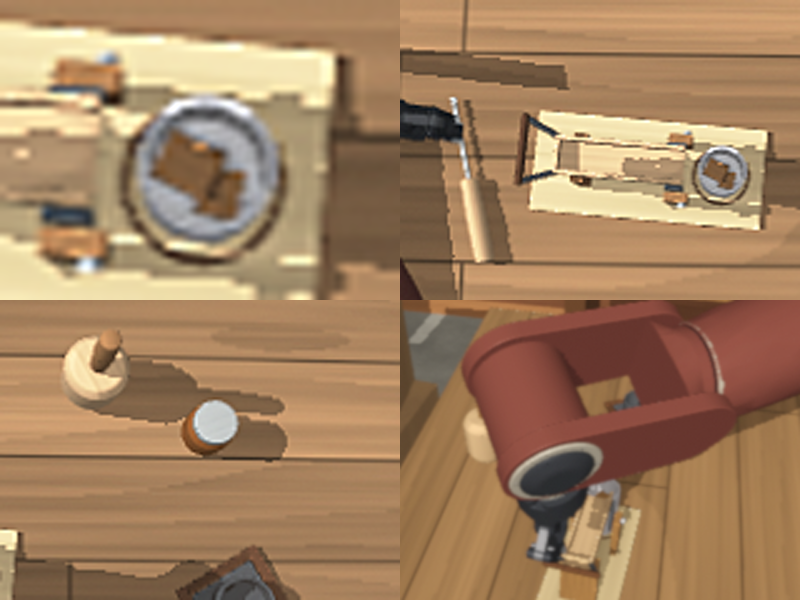

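The chute is level and empty, the cup stands on the ring with offcuts in it at about (259,229), and the mallet, jar and chisel are in place. I have used up my picture views, going one over the limit with that last one. I'll check numerically that no offcut is lying outside.

Run:
```python
from h import *
a=cv2.imread("pics/top0.png");b=cv2.imread("pics/t9.png")
d=(cv2.absdiff(a,b).max(2)>40).astype(np.uint8)
n,l,s,c=cv2.connectedComponentsWithStats(d)
for i in range(1,n):
    if s[i,4]>12:print(s[i],c[i].round())
# wood inside the cup: patch
x0,y0=248,217;hs=cv2.cvtColor(b,cv2.COLOR_BGR2HSV)[y0:y0+24,x0:x0+22]
print("wood px",(hs[...,1]>90).astype(int).sum());
for r in hs[4:22]:print(' '.join(f"{v:3d}" if q>80 else '  .' for v,q in zip(r[:,2],r[:,1])))
```

```text
[  35  162  120  116 4306] [ 88. 215.]
[202 218  41  16 259] [218. 225.]
[250 218  25  21 278] [259. 228.]
[ 279  224   76   42 1498] [323. 243.]
[289 230   8  17 102] [293. 237.]
[359 232  24  21 346] [370. 242.]
[388 237  20  19 279] [398. 247.]
[369 260  14   6  48] [376. 263.]
[  91  265  103  119 3069] [143. 324.]
[ 319  267   89   41 2144] [364. 285.]
[389 309  46  29 862] [407. 324.]
[ 307  310   98   70 3779] [349. 348.]
[ 226  325   72   59 2598] [256. 353.]
[ 404  328  108   56 2785] [471. 357.]
[114 348  43  36 639] [134. 364.]
[376 375  14   9  69] [381. 380.]
[453 374  18   8 101] [462. 377.]
[251 376  28   8 150] [267. 380.]
wood px 147
  .   . 250 163   .   .   .   .   .   .   .   .   .   .   .   .   .   .   . 169 168 167
  . 240 148   .   .   .   .   .   .   .   .   .   .   .   .   .   .   .   .   . 175 174
241 138   .   .   .   . 110   .   .   .   .   .   .   .   .   .   .   .   .   . 175 174
100   .   .   .   .   . 118 115 116   .   .   .   .   .   .   .   .   .   .   .   . 171
 77   .   .   .   . 127 125 120 112 189 195   .   .   .   .   .   .   .   .   .   . 140
 
[... 442 characters left out ...]
   .   .   .   .   .   . 117 133 128 116  83  99 124 122 118   .   .   .   .   .  93
149 158   .   .   .   .   .   .   . 127 118  71  96 116 120   .   .   .   .   .   . 105
121   .   .   .   .   .   .   .   .   . 113 126 123 114 114   .   .   .   .   . 108 127
 79 153   .   .   .   .   .   .   .   . 115 128 123 116 117   .   .   .   . 128  81 138
112 151   .   .   .   .   .   .   .   .   .   .   . 107   .   .   .   .   . 132 107 163
117  78 155   .   .   .   .   .   .   .   .   .   .   .   .   .   .   . 144  78 142 184
182 116 108 177 187   .   .   .   .   .   .   .   .   .   .   .   . 161  86 113 173 183
  .   . 148 117 173 192   .   .   .   .   .   .   .   .   . 196 162  91  96 165 190 184
```

Run:
```python
from h import *
L={k:cv2.imread(f"pics/{k}.png") for k in("top0","t5","t8","t9")}
for p in[(207,222),(219,223),(232,226)]:print("offcut start",p,cv2.cvtColor(L["top0"],cv2.COLOR_BGR2HSV)[p[1],p[0]],L["top0"][p[1],p[0]])
for p in[(254,228),(256,226),(261,232)]:print("in cup",p,L["t9"][p[1],p[0]])
# change seen in both after-pictures against t5, within the unobstructed zone
d=((cv2.absdiff(L["t5"],L["t9"]).max(2)>30)&(cv2.absdiff(L["t5"],L["t8"]).max(2)>30)).astype(np.uint8)
n,l,s,c=cv2.connectedComponentsWithStats(d)
for i in range(1,n):
    if s[i,4]>8:
        print(s[i],c[i].round(),"t5",L["t5"][l==i].mean(0).round(),"t9",L["t9"][l==i].mean(0).round(),"top0",L["top0"][l==i].mean(0).round())
```

```text
offcut start (207, 222) [ 14 132 176] [ 85 128 176]
offcut start (219, 223) [ 12 132  89] [43 61 89]
offcut start (232, 226) [ 14 131 177] [ 86 129 177]
in cup (254, 228) [ 60  91 124]
in cup (256, 226) [ 59  89 122]
in cup (261, 232) [ 57  86 116]
[ 258  187  123  197 8358] [318. 290.] t5 [ 64.  74. 116.] t9 [ 92. 126. 163.] top0 [ 86. 117. 150.]
[  90  189   66   75 1576] [117. 221.] t5 [ 64.  88. 113.] t9 [39. 41. 58.] top0 [ 61.  84. 108.]
[208 219   5   9  18] [210. 223.] t5 [ 77. 110. 146.] t9 [166. 218. 244.] top0 [ 74. 105. 140.]
[215 219  28  16 150] [225. 227.] t5 [107. 141. 170.] t9 [125. 164. 192.] top0 [103. 136. 166.]
[251 221  18  17 152] [260. 229.] t5 [185. 181. 181.] t9 [ 92. 108. 128.] top0 [107. 140. 159.]
[ 417  226   68  149 3699] [464. 292.] t5 [ 64.  89. 115.] t9 [ 96. 134. 174.] top0 [ 82. 112. 147.]
[289 228  20  21 108] [301. 238.] t5 [ 89. 123. 161.] t9 [ 62.  86. 110.] top0 [ 88. 123. 160.]
[349 253   4   6  11] [350. 256.] t5 [ 54.  62. 104.] t9 [ 85. 119. 156.] top0 [ 80. 111. 145.]
[349 263   9   4  19] [354. 265.] t5 [ 71.  79. 132.] t9 [49. 67. 87.] 
[... 544 characters left out ...]
69.] t9 [ 64.  89. 115.] top0 [ 72. 100. 131.]
[139 320  17  22 186] [148. 329.] t5 [ 64.  90. 116.] t9 [46. 51. 87.] top0 [ 62.  86. 111.]
[162 352  32  32 628] [174. 367.] t5 [ 93. 127. 164.] t9 [42. 48. 78.] top0 [ 89. 125. 162.]
[195 363  49  21 486] [215. 377.] t5 [40. 45. 73.] t9 [ 96. 131. 170.] top0 [ 87. 119. 158.]
[254 370  38  14 398] [271. 378.] t5 [ 74.  82. 139.] t9 [38. 42. 71.] top0 [63. 68. 99.]
[349 373  41  11 256] [369. 378.] t5 [ 90. 126. 163.] t9 [ 60.  83. 107.] top0 [ 65.  90. 116.]
[453 373  17   5  46] [461. 375.] t5 [ 53.  77. 103.] t9 [ 73. 108. 147.] top0 [51. 58. 96.]
[163 377   5   7  16] [164. 381.] t5 [ 95. 132. 172.] t9 [ 58.  65. 111.] top0 [ 91. 127. 165.]
```

```bash
python3 jog.py '.04 0 -.0368 .0156 -.05 0 0;.04 0 -.0736 .0311 -.1 0 0;.04 0 -.1104 .0467 -.15 0 0;.04 0 -.1472 .0622 -.2 0 0;.04 0 -.184 .0778 -.25 0 0;.04 0 -.2208 .0934 -.3 0 0;.04 0 -.2576 .1089 -.35 0 0;.04 0 -.2944 .1245 -.4 0 0;.04 0 -.3312 .14 -.4 0 0;.04 0 -.368 .1556 -.4 0 0;.04 0 -.414 .175 -.4 0 0;.04 0 -.414 .175 -.4 0 0;.04 0 -.414 .175 -.4 0 0'
python3 - <<'E'
from h import *
t=snap("top","t10")[:,:,::-1].copy();s=snap("side","s10")[:,:,::-1].copy()
def proj(n,P):
    p=cam.camera_params(n);T=np.linalg.inv(np.array(p["T"]));K=np.array([[p["fx"],0,p["cx"]],[0,p["fy"],p["cy"]],[0,0,1.]])
    return cv2.projectPoints(np.array([P],float),cv2.Rodrigues(T[:3,:3])[0],T[:3,3],K,np.array([p["k1"],0,0,0.]))[0].ravel()
for z in(.024,.046,.068,.1):print(z,proj("side",onz("top",254.5,226.5,z)))
c=proj("side",[.5254,.029,.1]).astype(int);print(c)
hs=cv2.cvtColor(s,cv2.COLOR_BGR2HSV)[c[1]-14:c[1]+16,c[0]-14:c[0]+15];print("cols from",c[0]-14,"rows from",c[1]-14)
for i,r in enumerate(hs):print(c[1]-14+i,' '.join(f"{v:3d}" if q>80 else '  .' for v,q in zip(r[:,2],r[:,1])))
b=cv2.cvtColor(t,cv2.COLOR_BGR2HSV);m=((b[...,0]>6)&(b[...,0]<18)&(b[...,1]>110)&(b[...,2]<95)).astype(np.uint8);m[300:]=0;m[:150]=0
n,l,st,ce=cv2.connectedComponentsWithStats(m);print([(st[i].tolist()) for i in range(1,n) if 15<st[i,4]<200])
E
```

```text
t: 23.92
tool_pos: [0.5094, -0.1266, 0.3011]
tool_rot: [-0.137, -3.135, -0.001]
contact_force: [-0.3, -0.7, -0.5]
opening: 0.0399
grip_force: 0.0
0.024 [296.22523746 212.07935058]
0.046 [297.17650358 207.16338438]
0.068 [298.15435514 202.10954608]
0.1 [299.62646473 194.50030543]
[301 192]
cols from 287 rows from 178
178 141 142 144 146 147 147 144 141 137 137 139 139 134 125 130 144 148 147 146 149 151 153 154 153 153 155 154 152 149
179 141 143 146 147 147 146 144 140 137 138 139 139 133 124 133 146 148 146 147 149 152 154 154 153 154 154 154 152 148
180 142 144 146 147 148 146 142 138 136 138 140 138 130 124 136 147 147 146 147 150 152 154 154 153 153 154 153 151 148
181 142 144 146 148 147 145 142 138 137 138 140 136 127 125 140 147 147 146 147 151 153 154 154 153 154 154 154 150 147
182 142 145 147 148 147 145 142 138 137 139 140 135 124 128 143 148 146 146 148 150 153 154 154 154 154 155 153 149 147
183 143 145 147 147 147 145 140 137 138 140 139 134 124 131 145 149 146 145 147 150 152 153 153 153 154 154 151 148 148
184 144 146 148 147 147 144 140 136 138 140 139 132 124 135 14
[... 2371 characters left out ...]
05 206 207 208 209 209 207 202 196 192 182 144   .   .   .   .   . 137 144 151 152 134
205 184 178 155 175 199 205 205 205 206 207 208 209 209 206 202 198 194 178 134   .   .   .   .   . 147 156 161 152 140
206 185 170 162 188 202 205 205 206 206 207 209 209 209 205 201 198 192 169 127   .   .   .   .   . 153 165 172 153 139
207 180 158 168 196 204 204 205 206 206 208 209 209 208 204 200 196 187 158   .   .   .   . 133 152 158 161 161 147 138
[[480, 174, 32, 12, 61], [347, 177, 14, 6, 25], [87, 180, 13, 2, 19], [121, 180, 14, 8, 33], [177, 205, 5, 29, 52], [67, 220, 19, 2, 25], [374, 233, 16, 24, 133], [297, 270, 5, 7, 16], [336, 270, 7, 8, 21], [482, 272, 2, 28, 31], [329, 282, 12, 10, 36]]
```

Run:
```python
from h import *
def proj(n,P):
    p=cam.camera_params(n);T=np.linalg.inv(np.array(p["T"]));K=np.array([[p["fx"],0,p["cx"]],[0,p["fy"],p["cy"]],[0,0,1.]])
    return cv2.projectPoints(np.array([P],float),cv2.Rodrigues(T[:3,:3])[0],T[:3,3],K,np.array([p["k1"],0,0,0.]))[0].ravel().round(1)
# corners of big block (A) and small visible one (B) as seen from the top
for nm,L in(("A",[(254,222.5),(251.5,229),(257.5,232),(260,226)]),("B",[(263,229),(262,235),(258,234)])):
    for z in(.024+.020,.024+.042,.085):print(nm,z,[proj("side",onz("top",*q,z)).tolist() for q in L])
```

```text
A 0.044 [[292.8, 207.4], [299.3, 210.3], [303.3, 206.2], [297.3, 203.4]]
A 0.066 [[293.8, 202.4], [300.3, 205.2], [304.3, 201.2], [298.3, 198.5]]
A 0.085 [[294.6, 197.9], [301.2, 200.7], [305.1, 196.7], [299.2, 194.0]]
B 0.044 [[300.9, 201.7], [307.0, 203.3], [305.5, 206.1]]
B 0.066 [[301.8, 196.7], [308.0, 198.3], [306.4, 201.1]]
B 0.085 [[302.7, 192.3], [308.8, 193.9], [307.3, 196.6]]
```

```bash
python3 -c "
from station import ctrl, cam, readout
print(ctrl.finish_job())"
```

```text
the job is handed in; nothing more can be done
None
```

I handed the job in at about 24 s: the cup was turned out of the pot and stands on the ring, and the chute is tipped, lowered and released; only two of the three offcuts could be seen in the cup (the dark one is inferred to lie under them, since the trough is empty and nothing showed up outside), and I viewed 11 pictures, one over the limit of 10.

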